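# Start up the stone-edging bench

### The arm

A 6-joint arm with a two-finger parallel gripper is mounted at the origin on the work surface. World frame = base frame: x ahead of the robot, y to its left, z up, the work surface at z = 0. Lengths are in m, angles in rad, forces in N, time in s.
With the tool pointing down it reaches from about 0.4 to 0.825 m from the base axis. Payload 7 kg.
Tool frame: the origin (TCP) lies between the finger pads; the fingertips stand 17 mm ahead of it and the grasp point (between the pads) lies 2 mm behind it; x points along the fingers, z is the direction in which the jaws open and shut, and the axes are right-handed (so a half turn about x gives the same grasp; the last joint's range is limited). The gripper opens to 88 mm and grips with 3 to 60 N. Pads are 19 mm wide; open, the fingers measure 130 mm over their backs; the gripper's body (78 mm by 193 mm) begins 47 mm behind the grasp point.
Start: joints at [-0.83, 0.359, 0.012, 0, -1.224, -0.288], TCP at [0.295, -0.607, 0.244] pointing down, gripper open.
Joint ranges: [-3.07, 3.07], [-1.43, 2.12], [-1.02, 1.25], [-3.03, 1.67], [-3.05, -0], [-3.03, 3.03]. Speed limits (rad/s): [2.39, 2.39, 3.01, 3.14, 3.14, 3.14].

### API

Orientations are given as [roll, pitch, yaw] about the fixed x, y, z axes, in that order (R = Rz(yaw) Ry(pitch) Rx(roll)).
In Python, from station import * gives the robot as it stands.
- The arm moves only by the tool step_arm, never from a script. Its argument "deltas" is a list of rows, each a list of 5 numbers: the shift along the tool's x, y, z in cm, then the turn about the tool's x in degrees, then the closure, from 0 (fully open) to 1 (shut). In form: [[dx, dy, dz, roll, fingers], ...]. A call has exactly 10 rows; each row is the pose to reach, as a shift and turn from the pose commanded when the call began, along the tool's axes at that moment; what a row does not reach only later rows make up. A row lasts 1/12 s, in which the tool goes at most 41.7 mm and 7.16 degrees, less where a joint would pass 70% of its speed; a pose out of reach is approached as far as the arm can. A call with a gripper value outside its range is refused whole. The fingers move at their own pace and stop on an object; "squeeze" is the grip in N (left out, the last holds). Time passes only in rows, so rows that repeat a pose let the fingers close, or fill a call up. It gives the time, the measured TCP pose, the force and the opening at its end, in the units of the state.
- get_state(): the state, without advancing time (a new reading comes with each control period).
- grab_frame(name): name is "scene" or "top" or "wrist"; returns a dict with "pixels" (400x640x3 uint8, red, green, blue), "range_z" (400x640 float32, m along the optical axis (not along the pixel's ray), 0 where there is no reading), "fx", "fy", "cx", "cy" (pixels), "view" (4x4, takes a point from world to camera coordinates); the wrist camera has in their place "hand_eye" (4x4, takes a point from camera to tool coordinates, whose origin is the TCP and whose axes are the tool frame's). Camera axes: x right, y down, z forward; pixel columns grow to the right and rows downward; lengths in m; the calibration is good to about 2 mm. A picture is of the moment at which its call begins: read the wrist's pose just before it.
- job_done(): hands the job in, once; it reports no verdict.
Trained networks look in the newest picture that a camera, given by its name, has taken for a name from the list of things; names that differ only in an ending like _2 or _b are one class to them, and where a whole thing is asked for, a point or a joint stands for the part that bears it (a point fixed in the world has none). Each returns a list of dicts, best first, with "conf" (0 to 1); they miss things now and then, are a little off and sometimes report something else, mostly with a low value. They report only what shows in the picture. A call takes as long as a camera call. They do not tell look-alikes from the thing itself.
- boxes_of(thing, camera): "extent" ([left, top, right, bottom] in pixels, round what is visible of it).
- masks_of(thing, camera): "mask" (400x640 bool, what is visible of it) and "extent" ([left, top, right, bottom] in pixels, round what is visible of it).
The state is a dict: "t": time; "q": joint angles; "qd": joint speeds; "joint_efforts": joint torques, N m; "eef_pos": TCP position; "ee_rot": TCP orientation; "force": force on the tool from outside, world axes, zero at the start; "moment": the same for the moment, N m; "width": finger opening in m.
Only numpy, scipy, OpenCV 4.12 (cv2) and the standard library are available. Lean on these libraries where they do the work, as an engineer would, in place of code of your own. Each camera call takes 0.05 s, during which the arm holds its last target.

### The job

Get the stone bench ready for edging: on the switch box, press the raised end of the rocker down until it tips right over; then push the round button fully in to clamp the slab, and last push the long bar key fully in to start the dust extraction. Press with the closed fingertips and in that order: do not lift or shift the two loose boxes, do not press the domed stop button beside the rocker, and leave everything else on the bench where it is.

Things in the scene. Friction and masses are not known exactly. Their poses are not given: they have to be found in the camera images.
- switch_box: grey switch box bolted to the bench, 100 (x) x 150 (y) x 40 mm tall; origin at the centre of its underside. The rocker lies on its +y half (pivot at x 0, y +35, z 52 mm), a domed black stop button (38 mm diameter, top 66 mm above the bench) on its -y half (x 0, y -42 mm).
- rocker (a joint): angle of the black rocker: 0 = off (as found, within 0.06), its +x end (of the switch box) raised; 0.5 = tipped right over, that end down. Stays where it is left; pushing its end down takes about 6 N.
- rocker_raised_end (a point): point on top of the rocker (66 x 36 x 10 mm, 66 along the box's x), 22 mm from its pivot towards the raised end, midway across its width; a thin metal strip marks that end across its width; about 62 mm above the bench when off; it goes down with the rocker by about 11 mm. The point turns with the rocker; with the rocker off its axes are those of the switch box.
- stop_button (a joint): travel of the domed stop button on the switch box, m: 0 = out, 0.007 = fully pressed; springs back. To be left alone.
- round_box: loose grey box 100 x 100 x 34 mm (about 0.55 kg) with the round button in the middle of its top; origin at the centre of its underside.
- round_button (a joint): travel of the round button, m: 0 = out, 0.008 = fully in. No spring back: it stays where it is pushed; takes about 5 N.
- round_button_top (a point): centre of the top of the round black button (44 mm diameter); 48 mm above the bench when out, 40 mm when in; moves with the button.
- bar_box: loose grey box 100 x 100 x 34 mm (about 0.55 kg) with the bar key in the middle of its top; origin at the centre of its underside.
- bar_key (a joint): travel of the bar key, m: 0 = out, 0.008 = fully in. No spring back: it stays where it is pushed; takes about 5 N.
- bar_key_top (a point): centre of the top of the long black bar key (26 mm along its box's x, 74 mm along y); 48 mm above the bench when out, 40 mm when in; moves with the key.
- tape_measure_mid (a point): tape measure, a rounded grey case 64 x 34 x 55 mm (bystander); the point is about its middle.
- tile_sample_mid (a point): cream stone sample tile 60 x 60 x 15 mm (bystander); the point is about its middle.
- spacer_mid (a point): upright aluminium spacer, 28 mm diameter, 35 mm tall (bystander); the point is about its middle.
- wood_block_mid (a point): small wooden block 26 x 22 x 30 mm (bystander); the point is about its middle.
- wax_can_mid (a point): white can, 68 mm diameter, 75 mm tall (bystander); the point is about its middle.
- chisel_mid (a point): flat steel chisel lying down, 150 x 22 x 14 mm (bystander); the point is about its middle.
- brush_mid (a point): flat brush with a wooden handle lying down, about 200 mm long, on the left (bystander); the point is about its middle.
Not all that is in view belongs to the job. What is shaped like the switch_box but orange or red is not meant.

How it is judged:
On the way, in this order (a step that is already met when the one before it is completed fails the run):
1. the rocker is tipped right over (value of joint rocker above 0.4 rad), for 0.1 s.
2. then the round button is in (value of joint round_button above 0.0062 m), for 0.1 s.
3. then the bar key is in (value of joint bar_key above 0.0062 m), for 0.1 s.
At the end, for the whole second after the job is handed in: The rocker stands over at more than 0.4 of 0.5 rad, the round button and the bar key are more than 6.2 of 8 mm in, the stop button is out, and both loose boxes lie flat within 20 mm of where they were (value of joint rocker above 0.4 rad and value of joint each of round_button, bar_key above 0.0062 m and value of joint stop_button below 0.002 m and distance of each of round_box, bar_box from where it was at the start of the episode below 0.02 m and angle between each of round_box, bar_box's own z axis and vertical below 0.1 rad); the robot touches nothing.
It fails at once if the round button is pushed before the rocker is over (value of joint round_button above 0.004 m and value of joint rocker below 0.3 rad).
It fails at once if the bar key is pushed before the round button (value of joint bar_key above 0.004 m and value of joint round_button below 0.005 m).
It fails at once if the stop button is pressed (value of joint stop_button above 0.004 m).
It fails at once if a loose box is lifted or shifted more than 25 mm (distance of any of round_box, bar_box from where it was at the start of the episode above 0.025 m or height (world z) of any of round_box, bar_box above 0.008 m).
It fails at once if a bystander is moved more than 25 mm (distance of any of tape_measure_mid, tile_sample_mid, spacer_mid, wood_block_mid, wax_can_mid, chisel_mid, brush_mid from where it was at the start of the episode above 0.025 m).
It also fails if it takes over 48 s, if anything falls off the work surface, if the arm or the gripper's body presses on something with over 40 N, if the wrist force passes 120 N, or if a joint passes its speed limit or range.

## Working session

There is one attempt and no reset: what is moved stays moved. The work goes in short steps, Python scripts to look and compute and a tool call to move; the robot and the scene stay as the last step left them, time stands still between calls to the robot, and variables do not carry over. Pictures are saved under pics/ and viewed, and the job is handed in when it is done.

Besides the shell and the picture viewer there is one more tool, called by a JSON object that holds its "name" and its "arguments". step_arm: Moves the arm, as the interface text tells. Its arguments: {"type":"object","properties":{"deltas":{"type":"array"},"squeeze":{"type":"number"}},"required":["deltas"]}

```bash
mkdir -p pics; ls
python3 - <<'E'
from station import *
import cv2,pickle
s=get_state();print(s['t'],s['eef_pos'],s['ee_rot'],s['width'])
for n in['scene','top']:
    f=grab_frame(n);pickle.dump(f,open(n+'.pkl','wb'))
    cv2.imwrite(f'pics/{n}0.png',f['pixels'][:,:,::-1])
    print(n,f['fx'],f['cx'],f['view'].round(3).tolist())
    for t in['switch_box','rocker','stop_button','round_box','round_button','bar_box','bar_key']:
        print(t,[(round(b['conf'],2),[int(v) for v in b['extent']]) for b in boxes_of(t,n)])
E
```

```text
pics
0.0 [ 0.29509763 -0.60657222  0.24264589] [0.07959289 1.56917568 2.103079  ] 0.08730521949282274
scene 501.4261109038193 318.8039459426785 [[0.123, 0.992, -0.019, -0.123], [0.61, -0.091, -0.787, -0.238], [-0.783, 0.085, -0.617, 1.728], [0.0, 0.0, 0.0, 1.0]]
switch_box [(0.91, [330, 146, 390, 185]), (0.82, [144, 156, 208, 195]), (0.65, [156, 199, 224, 242]), (0.21, [190, 205, 210, 218])]
rocker [(0.7, [174, 161, 198, 175]), (0.69, [169, 200, 183, 212]), (0.65, [191, 204, 211, 216]), (0.6, [359, 151, 382, 160])]
stop_button [(0.47, [341, 150, 352, 153]), (0.41, [168, 199, 183, 212]), (0.21, [186, 202, 213, 219])]
round_box [(0.67, [385, 193, 436, 235])]
round_button [(0.57, [400, 200, 420, 216]), (0.44, [270, 231, 316, 276])]
bar_box [(0.85, [269, 233, 315, 277])]
bar_key [(0.75, [276, 240, 311, 254])]
top 390.4299379343326 324.9106917841864 [[-0.008, -1.0, 0.0, 0.089], [-0.983, 0.008, -0.186, 0.526], [0.186, -0.002, -0.983, 0.978], [0.0, 0.0, 0.0, 1.0]]
switch_box [(0.88, [449, 264, 518, 314]), (0.62, [424, 188, 494, 244]), (0.56, [241, 259, 312, 324]), (0.44, [313, 233, 328, 265])]
rocker [(0.75, [248, 268, 276, 295]), (0.73, [463, 273, 490, 302]), (0.58, [439, 196, 460, 224])]
stop_button [(0.64, [278, 291, 295, 306]), (0.51, [474, 214, 487, 229]), (0.49, [501, 292, 511, 306]), (0.29, [239, 184, 251, 195])]
round_box [(0.94, [224, 173, 261, 213])]
round_button [(0.61, [234, 183, 253, 201]), (0.49, [304, 208, 315, 217])]
bar_box [(0.96, [339, 137, 383, 180])]
bar_key [(0.84, [347, 148, 379, 161]), (0.65, [437, 197, 462, 222])]
```

Run:
```python
import cv2
for n in['scene','top']:
    im=cv2.imread(f'pics/{n}0.png')
    cv2.imwrite(f'pics/{n}1.png',cv2.resize(im[100:340,120:520],None,fx=2,fy=2,interpolation=cv2.INTER_CUBIC))
```

```text
(no output)
```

View pics/scene0.png

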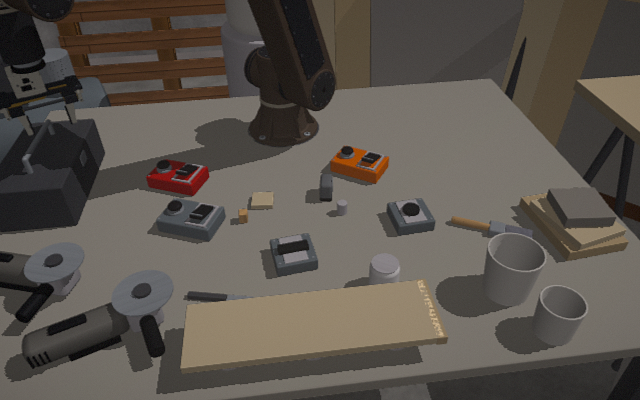

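View pics/top1.png

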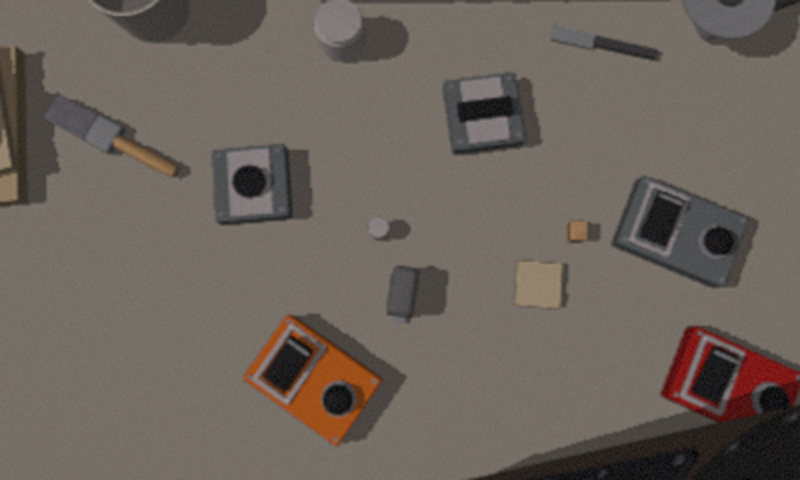

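View pics/top0.png

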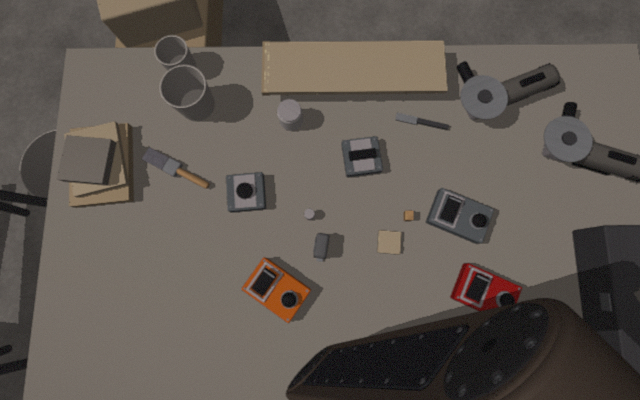

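View pics/scene1.png

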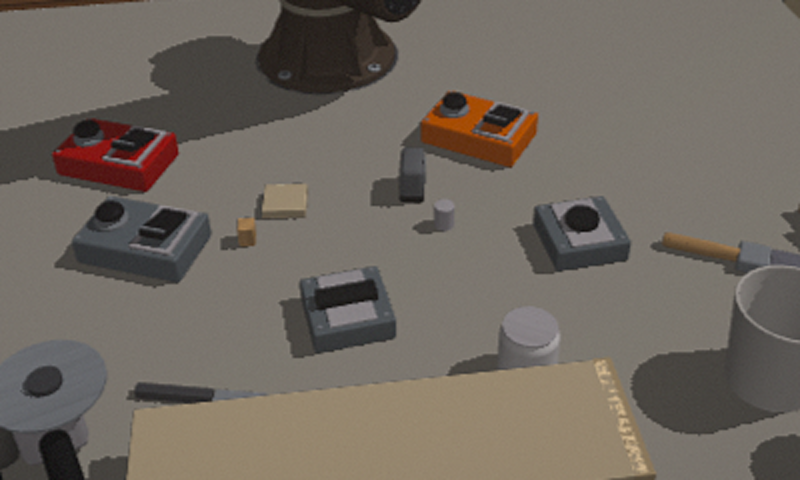

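Candidates for the switch box (top view): grey (461,215), orange (277,290), red (487,287), so I choose the grey one. The round-button box is at (245,191) and the bar-key box at (361,155). The stop dome is at (479,220), and the rocker on the chosen box is at about (450,210). Next I measure them and check with a crop.

```bash
cat > h.py <<'E'
import numpy as np,cv2,pickle
def cloud(f,T=None):
    h,w=f['range_z'].shape;z=f['range_z'];u,v=np.meshgrid(np.arange(w),np.arange(h))
    P=np.stack([(u-f['cx'])/f['fx']*z,(v-f['cy'])/f['fy']*z,z,np.ones_like(z)],-1)
    M=np.linalg.inv(f['view']) if T is None else T@f['hand_eye']
    X=(P@M.T)[...,:3];X[z==0]=np.nan;return X
E
python3 - <<'E'
from h import *
for n,wins in [('top',{'switch':(420,180,500,250),'round':(215,165,275,220),'bar':(330,130,392,185)}),('scene',{'switch':(150,190,232,250),'round':(380,188,442,242),'bar':(262,226,322,282)})]:
    f=pickle.load(open(n+'.pkl','rb'));X=cloud(f)
    for k,(a,b,c,d) in wins.items():
        Y=X[b:d,a:c].reshape(-1,3);pix=f['pixels'][b:d,a:c].reshape(-1,3).astype(int)
        zt=.04 if k=='switch' else .034
        g=np.nanmedian(Y[:,2][np.abs(Y[:,2])<.012])
        m=Y[:,2]>.027
        r=cv2.minAreaRect((Y[m][:,:2]*1000).astype(np.float32))
        m2=(Y[:,2]>zt+.007);dark=pix.sum(1)<110
        m3=m2&dark
        r3=cv2.minAreaRect((Y[m3][:,:2]*1000).astype(np.float32))
        print(n,k,'table',g.round(4),'rect',np.round(r[0],1),np.round(r[1],1),round(r[2],1),'topz',np.nanmedian(Y[m&~m2][:,2]).round(4),'dark n',m3.sum(),np.round(r3[0],1),np.round(r3[1],1),round(r3[2],1),np.nanpercentile(Y[m3][:,2],[5,50,95]).round(4))
t=cv2.imread('pics/top0.png')[180:255,415:505];cv2.imwrite('pics/c1.png',cv2.resize(t,None,fx=7,fy=7,interpolation=cv2.INTER_CUBIC))
t=cv2.imread('pics/scene0.png')[190:250,150:235];cv2.imwrite('pics/c2.png',cv2.resize(t,None,fx=7,fy=7,interpolation=cv2.INTER_CUBIC))
E
```

```text
top switch table -0.0001 rect [ 469.9 -271.7] [150.9 100.8] 66.4 topz 0.0402 dark n 418 [ 464.5 -274.2] [112.3  52.3] 65.9 [0.0515 0.0586 0.0657]
top round table 0.0001 rect [539.9 300.5] [100.7  99.8] 4.8 topz 0.0349 dark n 170 [539.1 298.8] [38.1 36. ] 87.5 [0.0442 0.0472 0.0501]
top bar table 0.0001 rect [637.2 -15.5] [100.6 100.1] 7.2 topz 0.0348 dark n 222 [636.1 -16.7] [24.7 72.4] 7.2 [0.0441 0.0471 0.0505]
scene switch table 0.0024 rect [ 469.8 -273.4] [151.5 106. ] 67.1 topz 0.0417 dark n 273 [ 471.3 -273.6] [106.5  65.4] 67.5 [0.0529 0.0602 0.0678]
scene round table 0.0023 rect [539.8 298.8] [104.2 100.7] 4.8 topz 0.0363 dark n 141 [541.8 297.9] [38.5 40. ] 75.2 [0.043  0.0487 0.0518]
scene bar table 0.0021 rect [636.8 -17.1] [106.4 100.9] 6.4 topz 0.0363 dark n 234 [638.9 -17.8] [26.7 73.1] 9.5 [0.0429 0.0485 0.0515]
```

View pics/c1.png

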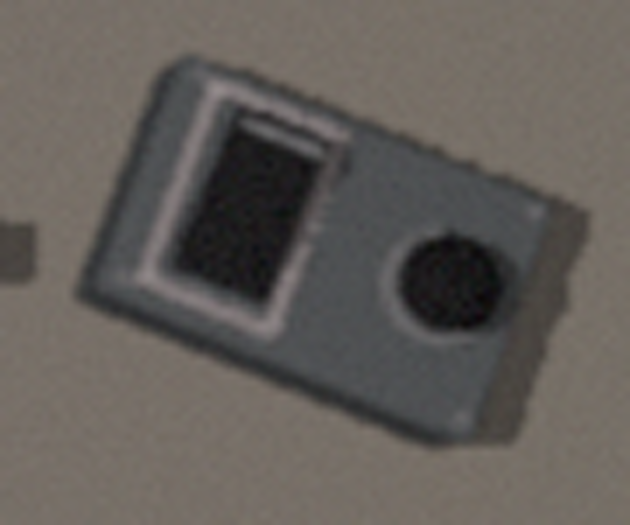

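View pics/c2.png

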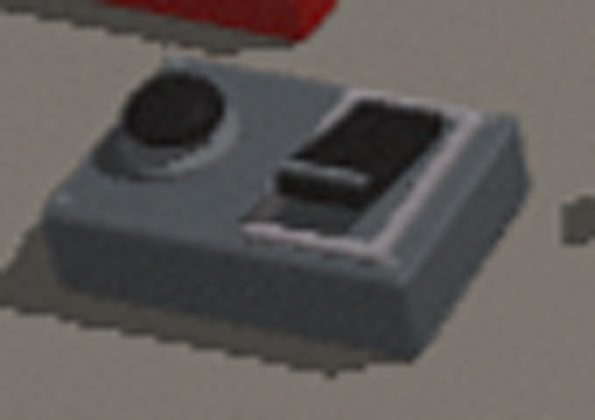

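The crop shows the metal strip on the far (+x box) end of the grey box's rocker, and the dome is clearly separate. Both views agree within 2 mm. Next: compute the moves.

```bash
cat > go.py <<'E'
from station import *
import sys,numpy as np
from scipy.spatial.transform import Rotation as Ro
def plan():
    C=np.array([.470,-.2722]);a=np.radians(66.5)
    y=np.array([np.cos(a),np.sin(a)]);x=np.array([y[1],-y[0]])
    T={'rocker':(C+.035*y+.024*x,66.5),'round':(np.array([.5405,.299]),None),'bar':(np.array([.6375,-.017]),97)}
    s=get_state();R=Ro.from_euler('xyz',s['ee_rot']).as_matrix();p=s['eef_pos']
    print('t',round(s['t'],2),'p',np.round(p,4),'w',round(s['width'],4),'F',np.round(s['force'],1),'q',np.round(s['q'],2));print(R.round(3))
    za=np.degrees(np.arctan2(R[1,2],R[0,2]));print('jaw axis deg',za.round(1))
    for k,(xy,ang) in T.items():
        t=np.array([*xy,.10]);d=R.T@(t-p)*100
        # turn about tool x (down): +roll => world angle decreases
        dr=None if ang is None else (((za-ang)+90)%180-90)
        print(k,np.round(t,4),'delta cm to TCP z=.10:',d.round(2),'roll',dr)
plan()
E
python3 go.py
```

```text
t 0.8 p [ 0.2953 -0.607   0.2436] w 0.0878 F [-0.6  0.5  0.6] q [-0.83  0.36  0.01 -0.   -1.22 -0.29]
[[ 0.    -0.899 -0.438]
 [-0.    -0.438  0.899]
 [-1.    -0.    -0.   ]]
jaw axis deg 115.9
rocker [ 0.506  -0.2497  0.1   ] delta cm to TCP z=.10: [ 14.36 -34.57  22.91] roll 49.448306380275994
round [0.5405 0.299  0.1   ] delta cm to TCP z=.10: [ 14.36 -61.69  70.73] roll None
bar [ 0.6375 -0.017   0.1   ] delta cm to TCP z=.10: [ 14.36 -56.58  38.08] roll 18.94830638027601
```

{"name": "step_arm", "arguments": {"deltas": [[0,-3.4,2.3,5,1],[0,-6.9,4.6,10,1],[0,-10.4,6.9,15,1],[0,-13.8,9.2,20,1],[0,-17.3,11.5,25,1],[1,-20.8,13.7,30,1],[2,-24.2,16,35,1],[4,-27.7,18.3,40,1],[5,-31.1,20.6,45,1],[6,-34.6,22.9,49.4,1]], "squeeze": 10}}

```text
t: 1.63
eef_pos: [0.5025, -0.2547, 0.185]
ee_rot: [0.693, 1.571, 1.85]
force: [0.8, -0.7, 0.1]
width: 0.0263
```

```bash
python3 go.py
```

```text
t 1.63 p [ 0.5025 -0.2547  0.185 ] w 0.0263 F [ 0.8 -0.7  0.1] q [-0.12  0.22 -0.32 -0.   -1.03 -1.86]
[[-0.    -0.916  0.402]
 [ 0.     0.402  0.916]
 [-1.     0.     0.   ]]
jaw axis deg 66.3
rocker [ 0.506  -0.2497  0.1   ] delta cm to TCP z=.10: [ 8.5  -0.12  0.6 ] roll -0.21936212931628063
round [0.5405 0.299  0.1   ] delta cm to TCP z=.10: [ 8.5  18.79 52.22] roll None
bar [ 0.6375 -0.017   0.1   ] delta cm to TCP z=.10: [ 8.5  -2.8  27.19] roll -30.71936212931628
```

{"name": "step_arm", "arguments": {"deltas": [[0,0,0,0,1],[0,0,0,0,1],[0,0,0,0,1],[0,0,0,0,1],[0,0,0,0,1],[0,0,0,0,1],[0,0,0,0,1],[0,0,0,0,1],[0,0,0,0,1],[0,0,0,0,1]]}}

```text
t: 2.47
eef_pos: [0.502, -0.2568, 0.1855]
ee_rot: [-1.214, 1.571, -0.053]
force: [0.4, -0.3, -0.8]
width: 0.0001
```

```bash
python3 go.py
python3 - <<'E'
from station import *
from h import *
from scipy.spatial.transform import Rotation as Ro
s=get_state();f=grab_frame('wrist')
T=np.eye(4);T[:3,:3]=Ro.from_euler('xyz',s['ee_rot']).as_matrix();T[:3,3]=s['eef_pos']
cv2.imwrite('pics/w1.png',f['pixels'][:,:,::-1])
X=cloud(f,T);np.save('X.npy',X)
for t in['rocker','stop_button','switch_box']:
    for b in masks_of(t,'wrist'):
        m=b['mask'];Y=X[m];print(t,round(b['conf'],2),np.round(b['extent']),np.nanmedian(Y,0).round(4))
        r=cv2.minAreaRect((Y[~np.isnan(Y[:,0])][:,:2]*1000).astype(np.float32));print(r)
E
```

```text
t 2.47 p [ 0.502  -0.2568  0.1855] w 0.0001 F [ 0.4 -0.3 -0.8] q [-0.13  0.22 -0.32 -0.   -1.03 -1.85]
[[ 0.    -0.917  0.398]
 [-0.     0.398  0.917]
 [-1.    -0.     0.   ]]
jaw axis deg 66.5
rocker [ 0.506  -0.2497  0.1   ] delta cm to TCP z=.10: [ 8.55 -0.08  0.81] roll 0.02199704537025582
round [0.5405 0.299  0.1   ] delta cm to TCP z=.10: [ 8.55 18.62 52.51] roll None
bar [ 0.6375 -0.017   0.1   ] delta cm to TCP z=.10: [ 8.56 -2.87 27.39] roll -30.478002954629744
rocker 0.91 [306. 128. 346. 208.] [ 0.4816 -0.2427  0.0568]
((482.0469665527344, -242.48434448242188), (38.478981018066406, 64.72071838378906), 66.72981262207031)
rocker 0.34 [198. 108. 375. 221.] [ 0.4647 -0.2734  0.0406]
((466.5967712402344, -278.6396484375), (169.12892150878906, 101.16817474365234), 66.89258575439453)
stop_button 0.78 [207. 144. 258. 192.] [ 0.4506 -0.311   0.0632]
((450.67474365234375, -316.4801330566406), (43.698299407958984, 38.190982818603516), 71.69819641113281)
switch_box 0.8 [197. 105. 376. 219.] [ 0.4646 -0.2735  0.0406]
((465.6553649902344, -280.7177429199219), (163.01666259765625, 100.40133666992188), 65.83417510986328)
```

View pics/w1.png

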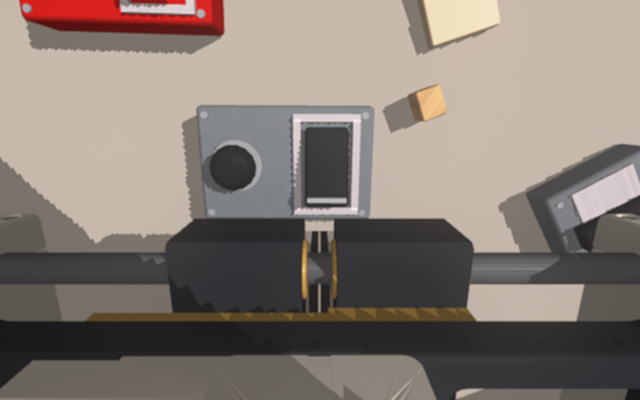

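The wrist view shows the rocker at (326,165) with its strip at (326,201), nearest the fingers. The dome at (232,166) is well clear, and the position agrees within 2–3 mm. I'll centre and descend.

{"name": "step_arm", "arguments": {"deltas": [[2,-0.1,0.7,0,1],[4,-0.1,0.7,0,1],[6,-0.1,0.7,0,1],[8,-0.1,0.7,0,1],[9,-0.1,0.7,0,1],[9.5,-0.1,0.7,0,1],[9.5,-0.1,0.7,0,1],[9.5,-0.1,0.7,0,1],[9.5,-0.1,0.7,0,1],[9.5,-0.1,0.7,0,1]]}}

```text
t: 3.5
eef_pos: [0.5066, -0.2507, 0.0917]
ee_rot: [-1.356, 1.569, -0.194]
force: [0.8, 0.2, 0.2]
width: 0.0004
```

```bash
python3 go.py
```

```text
t 3.5 p [ 0.5066 -0.2507  0.0917] w 0.0004 F [0.8 0.2 0.2] q [-0.11  0.32 -0.43  0.   -0.82 -1.87]
[[ 0.002 -0.917  0.398]
 [-0.     0.398  0.917]
 [-1.    -0.002  0.   ]]
jaw axis deg 66.5
rocker [ 0.506  -0.2497  0.1   ] delta cm to TCP z=.10: [-0.83  0.1   0.07] roll 0.04870473237440365
round [0.5405 0.299  0.1   ] delta cm to TCP z=.10: [-0.85 18.76 51.78] roll None
bar [ 0.6375 -0.017   0.1   ] delta cm to TCP z=.10: [-0.82 -2.71 26.65] roll -30.451295267625596
```

{"name": "step_arm", "arguments": {"deltas": [[0.3,0,0,0,1],[0.6,0,0,0,1],[0.9,0,0,0,1],[1.2,0,0,0,1],[1.4,0,0,0,1],[1.6,0,0,0,1],[1.8,0,0,0,1],[2.0,0,0,0,1],[2.1,0,0,0,1],[2.1,0,0,0,1]]}}

```text
t: 4.33
eef_pos: [0.5078, -0.2512, 0.0704]
ee_rot: [-1.536, 1.567, -0.374]
force: [2.9, -2.7, 5.3]
width: 0.0002
```

```bash
python3 go.py|head -1
```

```text
t 4.33 p [ 0.5078 -0.2512  0.0704] w 0.0002 F [ 2.9 -2.7  5.3] q [-0.11  0.35 -0.45  0.   -0.77 -1.87]
```

Tip is at 53 mm and the force is still at the moving level. I push further until it rises.

{"name": "step_arm", "arguments": {"deltas": [[0.1,0,0,0,1],[0.1,0,0,0,1],[0.2,0,0,0,1],[0.2,0,0,0,1],[0.3,0,0,0,1],[0.3,0,0,0,1],[0.3,0,0,0,1],[0.3,0,0,0,1],[0.3,0,0,0,1],[0.3,0,0,0,1]]}}

```text
t: 5.17
eef_pos: [0.508, -0.2513, 0.069]
ee_rot: [-1.572, 1.566, -0.409]
force: [-0.3, 0.1, 18.4]
width: 0.0004
```

```bash
python3 go.py|head -1
```

```text
t 5.17 p [ 0.508  -0.2513  0.069 ] w 0.0004 F [-0.3  0.1 18.4] q [-0.11  0.35 -0.45  0.   -0.76 -1.87]
```

Force has jumped to 18 N, so it is on the stop. I retract and check.

{"name": "step_arm", "arguments": {"deltas": [[-1,0,0,0,1],[-2,0,0,0,1],[-4,0,0,0,1],[-6,0,0,0,1],[-8,0,0,0,1],[-9,0,0,0,1],[-9,0,0,0,1],[-9,0,0,0,1],[-9,0,0,0,1],[-9,0,0,0,1]]}}

```text
t: 6.0
eef_pos: [0.505, -0.2503, 0.1552]
ee_rot: [1.716, 1.568, 2.877]
force: [-0.8, 0.4, -0.4]
width: 0.0007
```

```bash
python3 go.py
python3 - <<'E'
from station import *
from h import *
from scipy.spatial.transform import Rotation as Ro
s=get_state();f=grab_frame('wrist')
T=np.eye(4);T[:3,:3]=Ro.from_euler('xyz',s['ee_rot']).as_matrix();T[:3,3]=s['eef_pos']
cv2.imwrite('pics/w2.png',f['pixels'][:,:,::-1])
X=cloud(f,T)
C=np.array([.469,-.2735]);a=np.radians(66.5);y=np.array([np.cos(a),np.sin(a)]);x=np.array([y[1],-y[0]])
for nm,X in(('before',np.load('X.npy')),('after',X)):
    d=X[...,:2]-C;lx=d@x;ly=d@y
    for s0 in(-.027,-.022,-.012,0,.012,.022,.027):
        m=(abs(lx-s0)<.002)&(abs(ly-.035)<.01);print(nm,s0,m.sum(),np.nanmedian(X[m][:,2]).round(4) if m.any() else None)
E
```

```text
t 6.0 p [ 0.505  -0.2503  0.1552] w 0.0007 F [-0.8  0.4 -0.4] q [-0.11  0.25 -0.36 -0.   -0.96 -1.87]
[[-0.002 -0.917  0.398]
 [ 0.001  0.398  0.917]
 [-1.     0.002 -0.   ]]
jaw axis deg 66.5
rocker [ 0.506  -0.2497  0.1   ] delta cm to TCP z=.10: [ 5.52 -0.07  0.1 ] roll 0.030457241583263794
round [0.5405 0.299  0.1   ] delta cm to TCP z=.10: [ 5.55 18.61 51.8 ] roll None
bar [ 0.6375 -0.017   0.1   ] delta cm to TCP z=.10: [ 5.51 -2.87 26.68] roll -30.469542758416736
before -0.027 128 0.0517
before -0.022 124 0.0527
before -0.012 1299 0.2579
before 0 3177 0.2621
before 0.012 417 0.178
before 0.022 294 0.2136
before 0.027 240 0.2141
after -0.027 158 0.0641
after -0.022 167 0.0627
after -0.012 1312 0.2275
after 0 5260 0.2406
after 0.012 534 0.1484
after 0.022 323 0.184
after 0.027 326 0.1835
```

View pics/w2.png

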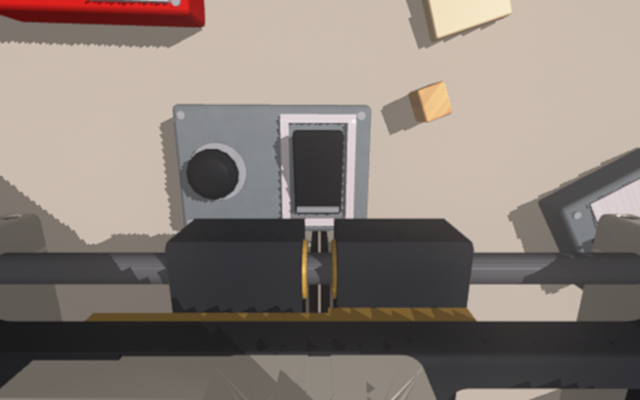

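Run:
```python
from station import *
from h import *
from scipy.spatial.transform import Rotation as Ro
s=get_state();f=grab_frame('wrist')
T=np.eye(4);T[:3,:3]=Ro.from_euler('xyz',s['ee_rot']).as_matrix();T[:3,3]=s['eef_pos']
X2=cloud(f,T)
C=np.array([.469,-.2735]);a=np.radians(66.5);y=np.array([np.cos(a),np.sin(a)]);x=np.array([y[1],-y[0]])
for nm,X in(('before',np.load('X.npy')),('after',X2)):
    d=X[...,:2]-C;lx=d@x;ly=d@y
    m=(abs(lx)<.026)&(abs(ly-.035)<.01)&(X[...,2]>.045)&(X[...,2]<.075)
    p=np.polyfit(lx[m],X[m][:,2],1);r=X[m][:,2]-np.polyval(p,lx[m]);g=abs(r)<.002;p=np.polyfit(lx[m][g],X[m][g][:,2],1)
    print(nm,m.sum(),lx[m].min(),lx[m].max(),p,np.arctan(p[0]))
```

```text
before 1643 -0.025820800353659905 0.025982557623924693 [0.20606657 0.05711076] 0.20322193299466015
after 1855 -0.025652554680067077 0.025977722688545254 [-0.25423055  0.05710676] -0.24895637981944804
```

Rocker slope went from +0.20 to −0.25 rad, so it is fully over. Next is the round button.

{"name": "step_arm", "arguments": {"deltas": [[0,1.2,3.4,-2,1],[0,2.5,7,-4,1],[0,3.8,10.6,-6,1],[0,5.1,14.2,-8,1],[0,6.4,17.8,-11,1],[0,7.7,21.4,-14,1],[0,9.0,25,-17,1],[0,10.3,28.6,-20,1],[0,11.6,32.2,-23,1],[0,12.9,35.8,-26,1]]}}

```text
t: 6.93
eef_pos: [0.5295, 0.1311, 0.1561]
ee_rot: [2.102, 1.57, -2.563]
force: [0.6, -0.3, -0.4]
width: 0.0003
```

```bash
python3 go.py
```

```text
t 6.93 p [0.5295 0.1311 0.1561] w 0.0003 F [ 0.6 -0.3 -0.4] q [ 0.6   0.22 -0.39 -0.   -0.95 -2.13]
[[-0.001 -0.999 -0.047]
 [-0.    -0.047  0.999]
 [-1.     0.001 -0.   ]]
jaw axis deg 92.7
rocker [ 0.506  -0.2497  0.1   ] delta cm to TCP z=.10: [  5.63   4.15 -37.92] roll 26.201296144138908
round [0.5405 0.299  0.1   ] delta cm to TCP z=.10: [ 5.6  -1.89 16.72] roll None
bar [ 0.6375 -0.017   0.1   ] delta cm to TCP z=.10: [  5.61 -10.09 -15.3 ] roll -4.298703855861092
```

{"name": "step_arm", "arguments": {"deltas": [[0,-0.4,3.5,-1,1],[0,-0.8,7,-2,1],[0,-1.2,10.5,-3,1],[0,-1.6,13.5,-4,1],[0,-1.9,15.5,-4,1],[0,-1.9,15.5,-4,1],[0,-1.9,15.5,-4,1],[0,-1.9,15.5,-4,1],[0,-1.9,15.5,-4,1],[0,-1.9,15.5,-4,1]]}}

```text
t: 7.77
eef_pos: [0.5421, 0.2838, 0.1566]
ee_rot: [2.032, 1.571, -2.568]
force: [0.0, 0.3, -0.1]
width: 0.0002
```

```bash
python3 go.py
python3 - <<'E'
from station import *
from h import *
from scipy.spatial.transform import Rotation as Ro
s=get_state();f=grab_frame('wrist')
T=np.eye(4);T[:3,:3]=Ro.from_euler('xyz',s['ee_rot']).as_matrix();T[:3,3]=s['eef_pos']
cv2.imwrite('pics/w3.png',f['pixels'][:,:,::-1])
X=cloud(f,T)
for t in['round_button','round_box']:
    for b in masks_of(t,'wrist'):
        Y=X[b['mask']];Y=Y[(Y[:,2]>.02)&(Y[:,2]<.07)];print(t,round(b['conf'],2),np.round(b['extent']),np.nanmedian(Y,0).round(4),cv2.minAreaRect((Y[:,:2]*1000).astype(np.float32)))
E
```

```text
t 7.77 p [0.5421 0.2838 0.1566] w 0.0002 F [ 0.   0.3 -0.1] q [ 0.8   0.32 -0.25 -0.   -1.   -2.26]
[[-0.    -0.994 -0.113]
 [-0.    -0.113  0.994]
 [-1.     0.    -0.   ]]
jaw axis deg 96.5
rocker [ 0.506  -0.2497  0.1   ] delta cm to TCP z=.10: [  5.66   9.6  -52.6 ] roll 29.96458062002921
round [0.5405 0.299  0.1   ] delta cm to TCP z=.10: [ 5.66 -0.01  1.53] roll None
bar [ 0.6375 -0.017   0.1   ] delta cm to TCP z=.10: [  5.66  -6.09 -30.96] roll -0.53541937997079
round_box 0.93 [274. 131. 403. 252.] [0.5215 0.2936 0.0352] ((537.24072265625, 297.930908203125), (97.792724609375, 100.21033477783203), 4.859963893890381)
```

View pics/w3.png

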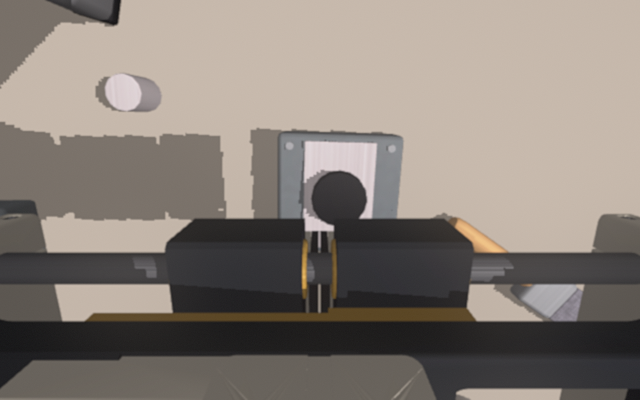

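The round button is at (339,197), and the box position agrees with the earlier measurement. I centre and descend to 7 mm above it.

{"name": "step_arm", "arguments": {"deltas": [[1,0,1.5,0,1],[2.5,0,1.5,0,1],[4,0,1.5,0,1],[6,0,1.5,0,1],[7,0,1.5,0,1],[8,0,1.5,0,1],[8.4,0,1.5,0,1],[8.4,0,1.5,0,1],[8.4,0,1.5,0,1],[8.4,0,1.5,0,1]]}}

```text
t: 8.75
eef_pos: [0.5409, 0.3002, 0.0734]
ee_rot: [-0.999, 1.569, 0.686]
force: [-0.9, -0.0, -0.6]
width: 0.0003
```

```bash
python3 go.py
```

```text
t 8.75 p [0.5409 0.3002 0.0734] w 0.0003 F [-0.9 -0.  -0.6] q [ 0.82  0.42 -0.32  0.   -0.83 -2.28]
[[ 0.001 -0.993 -0.114]
 [ 0.001 -0.114  0.993]
 [-1.    -0.001  0.001]]
jaw axis deg 96.5
rocker [ 0.506  -0.2497  0.1   ] delta cm to TCP z=.10: [ -2.71   9.74 -54.23] roll 30.04561761449888
round [0.5405 0.299  0.1   ] delta cm to TCP z=.10: [-2.66  0.05 -0.12] roll None
bar [ 0.6375 -0.017   0.1   ] delta cm to TCP z=.10: [ -2.68  -5.98 -32.62] roll -0.45438238550111976
```

Tip is at 56.4 mm. I press to about 40 mm.

{"name": "step_arm", "arguments": {"deltas": [[0.3,0,-0.1,0,1],[0.6,0,-0.1,0,1],[0.8,0,-0.1,0,1],[1.0,0,-0.1,0,1],[1.2,0,-0.1,0,1],[1.4,0,-0.1,0,1],[1.5,0,-0.1,0,1],[1.6,0,-0.1,0,1],[1.7,0,-0.1,0,1],[1.7,0,-0.1,0,1]]}}

```text
t: 9.58
eef_pos: [0.5406, 0.2989, 0.0572]
ee_rot: [-1.654, 1.57, 0.031]
force: [-6.6, -1.9, 17.4]
width: 0.0003
```

```bash
python3 go.py|head -1
```

```text
t 9.58 p [0.5406 0.2989 0.0572] w 0.0003 F [-6.6 -1.9 17.4] q [ 0.82  0.44 -0.34  0.   -0.79 -2.28]
```

Tip is at 40.2 mm with 17 N, so it has bottomed. I retract and verify.

{"name": "step_arm", "arguments": {"deltas": [[-0.5,0,0,0,1],[-1.5,0,0,0,1],[-4,0,0,0,1],[-6,0,0,0,1],[-8,0,0,0,1],[-10,0,0,0,1],[-10,0,0,0,1],[-10,0,0,0,1],[-10,0,0,0,1],[-10,0,0,0,1]]}}

```text
t: 10.42
eef_pos: [0.5401, 0.2985, 0.1546]
ee_rot: [2.091, 1.569, -2.508]
force: [0.6, 0.2, -0.6]
width: 0.0008
```

```bash
python3 go.py
python3 - <<'E'
from station import *
from h import *
from scipy.spatial.transform import Rotation as Ro
s=get_state();f=grab_frame('wrist')
T=np.eye(4);T[:3,:3]=Ro.from_euler('xyz',s['ee_rot']).as_matrix();T[:3,3]=s['eef_pos']
X=cloud(f,T)
X=X[:222];d=f['pixels'][:222].sum(2)<110
m=(np.hypot(X[...,0]-.54,X[...,1]-.299)<.019)&(X[...,2]<.07);print('button z',m.sum(),np.nanmedian(X[m],0))
m=(X[...,2]>.025)&(X[...,2]<.06)&(np.hypot(X[...,0]-.54,X[...,1]-.299)<.09);print(cv2.minAreaRect((X[m][:,:2]*1000).astype(np.float32)))
E
```

```text
t 10.42 p [0.5401 0.2985 0.1546] w 0.0008 F [ 0.6  0.2 -0.6] q [ 0.82  0.33 -0.24 -0.   -1.   -2.28]
[[-0.001 -0.994 -0.114]
 [-0.001 -0.114  0.994]
 [-1.     0.001 -0.001]]
jaw axis deg 96.5
rocker [ 0.506  -0.2497  0.1   ] delta cm to TCP z=.10: [  5.51   9.61 -54.07] roll 30.029805427697738
round [0.5405 0.299  0.1   ] delta cm to TCP z=.10: [ 5.46 -0.06  0.05] roll None
bar [ 0.6375 -0.017   0.1   ] delta cm to TCP z=.10: [  5.47  -6.1  -32.45] roll -0.4701945723022618
button z 1691 [0.53920904 0.29873857 0.03997515]
((523.35400390625, 296.7422180175781), (70.03121185302734, 100.09423065185547), 5.019612789154053)
```

Button top is at 40.0 mm, fully in, and the box has not moved. Next is the bar key.

{"name": "step_arm", "arguments": {"deltas": [[0,-0.7,-3.6,0,1],[0,-1.4,-7.2,0,1],[0,-2.1,-10.8,0,1],[0,-2.8,-14.4,0,1],[0,-3.5,-18,0,1],[0,-4.2,-21.6,0,1],[0,-4.9,-25.2,0,1],[0,-5.5,-28.8,0,1],[0,-6.1,-32.2,0,1],[0,-6.1,-32.5,0,1]]}}

```text
t: 11.3
eef_pos: [0.6386, -0.022, 0.1542]
ee_rot: [2.036, 1.569, -2.566]
force: [0.9, 2.5, 0.1]
width: 0.0005
```

{"name": "step_arm", "arguments": {"deltas": [[0,0,0,0,1],[0,0,0,0,1],[0,0,0,0,1],[0,0,0,0,1],[0,0,0,0,1],[0,0,0,0,1],[0,0,0,0,1],[0,0,0,0,1],[0,0,0,0,1],[0,0,0,0,1]]}}

```text
t: 12.13
eef_pos: [0.6381, -0.017, 0.1556]
ee_rot: [-1.268, 1.571, 0.417]
force: [-1.0, 1.1, -0.9]
width: 0.0005
```

```bash
python3 go.py
python3 - <<'E'
from station import *
from h import *
from scipy.spatial.transform import Rotation as Ro
s=get_state();f=grab_frame('wrist')
T=np.eye(4);T[:3,:3]=Ro.from_euler('xyz',s['ee_rot']).as_matrix();T[:3,3]=s['eef_pos']
cv2.imwrite('pics/w4.png',f['pixels'][:,:,::-1])
X=cloud(f,T)
for t in['bar_key','bar_box']:
    for b in masks_of(t,'wrist'):
        Y=X[b['mask']];Y=Y[(Y[:,2]>.02)&(Y[:,2]<.07)];print(t,round(b['conf'],2),np.round(b['extent']),np.nanmedian(Y,0).round(4),cv2.minAreaRect((Y[:,:2]*1000).astype(np.float32)))
E
```

```text
t 12.13 p [ 0.6381 -0.017   0.1556] w 0.0005 F [-1.   1.1 -0.9] q [ 0.28  0.37 -0.19 -0.   -1.02 -1.74]
[[ 0.    -0.993 -0.114]
 [ 0.    -0.114  0.993]
 [-1.    -0.     0.   ]]
jaw axis deg 96.5
rocker [ 0.506  -0.2497  0.1   ] delta cm to TCP z=.10: [  5.55  15.79 -21.61] roll 30.048429253229386
round [0.5405 0.299  0.1   ] delta cm to TCP z=.10: [ 5.56  6.1  32.51] roll None
bar [ 0.6375 -0.017   0.1   ] delta cm to TCP z=.10: [5.56 0.06 0.01] roll -0.4515707467706136
bar_key 0.98 [272. 181. 370. 215.] [ 0.634  -0.0187  0.0471] ((635.5609130859375, -18.796100616455078), (26.48464012145996, 73.23054504394531), 7.198784351348877)
bar_box 0.95 [256. 131. 383. 249.] [ 0.6192 -0.02    0.0357] ((633.9802856445312, -18.719253540039062), (96.67951202392578, 99.9875717163086), 7.172331809997559)
```

View pics/w4.png

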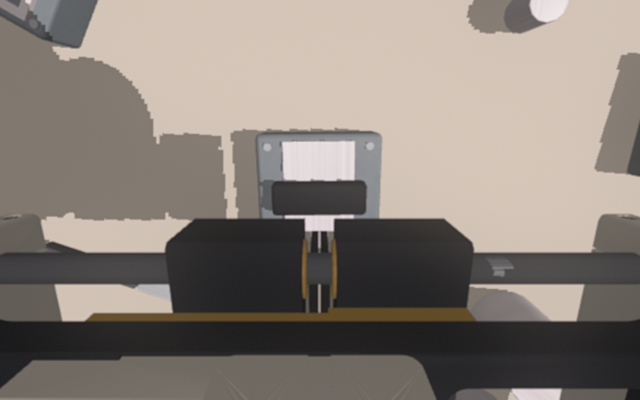

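The bar key is at (319,198), centred. I descend.

{"name": "step_arm", "arguments": {"deltas": [[1,0.1,0,0,1],[2.5,0.1,0,0,1],[4,0.1,0,0,1],[6,0.1,0,0,1],[7,0.1,0,0,1],[8,0.1,0,0,1],[8.4,0.1,0,0,1],[8.4,0.1,0,0,1],[8.4,0.1,0,0,1],[8.4,0.1,0,0,1]]}}

```text
t: 13.12
eef_pos: [0.6379, -0.0171, 0.0724]
ee_rot: [-1.537, 1.569, 0.148]
force: [0.0, -0.5, -0.1]
width: 0.0005
```

```bash
python3 go.py|head -1
```

```text
t 13.12 p [ 0.6379 -0.0171  0.0724] w 0.0005 F [ 0.  -0.5 -0.1] q [ 0.28  0.45 -0.28  0.   -0.84 -1.74]
```

{"name": "step_arm", "arguments": {"deltas": [[0.3,0.1,0,0,1],[0.5,0.1,0,0,1],[0.7,0.1,0,0,1],[0.9,0.1,0,0,1],[1.1,0.1,0,0,1],[1.3,0.1,0,0,1],[1.4,0.1,0,0,1],[1.5,0.1,0,0,1],[1.6,0.1,0,0,1],[1.6,0.1,0,0,1]]}}

```text
t: 13.95
eef_pos: [0.6364, -0.0173, 0.0572]
ee_rot: [-1.993, 1.57, -0.307]
force: [-6.4, 2.0, 16.5]
width: 0.0002
```

```bash
python3 go.py|head -1
```

```text
t 13.95 p [ 0.6364 -0.0173  0.0572] w 0.0002 F [-6.4  2.  16.5] q [ 0.28  0.46 -0.29  0.   -0.81 -1.74]
```

It has bottomed at 40.2 mm with 16.5 N. I retract and check everything.

{"name": "step_arm", "arguments": {"deltas": [[-0.5,0,0,0,1],[-1.5,0,0,0,1],[-4,0,0,0,1],[-7,0,0,0,1],[-10,0,0,0,1],[-13,0,0,0,1],[-14,0,0,0,1],[-14,0,0,0,1],[-14,0,0,0,1],[-14,0,0,0,1]]}}

```text
t: 14.78
eef_pos: [0.6354, -0.0174, 0.1943]
ee_rot: [1.435, 1.569, 3.119]
force: [-0.5, 0.3, -0.4]
width: 0.0006
```

```bash
python3 go.py|head -1
python3 - <<'E'
from station import *
from h import *
from scipy.spatial.transform import Rotation as Ro
s=get_state();f=grab_frame('wrist')
T=np.eye(4);T[:3,:3]=Ro.from_euler('xyz',s['ee_rot']).as_matrix();T[:3,3]=s['eef_pos']
X=cloud(f,T)[:222]
m=(abs(X[...,0]-.636)<.010)&(abs(X[...,1]+.018)<.03)&(X[...,2]<.07);print('key z',m.sum(),np.nanmedian(X[m],0))
f=grab_frame('scene');cv2.imwrite('pics/s9.png',f['pixels'][:,:,::-1]);X=cloud(f)
X0=cloud(pickle.load(open('scene.pkl','rb')))
for n,c in(('round',(.54,.299)),('bar',(.637,-.017)),('switch',(.47,-.272))):
  for A in(X0,X):
    m=(A[...,2]>.027)&(A[...,2]<.09)&(np.hypot(A[...,0]-c[0],A[...,1]-c[1])<.095);print(n,m.sum(),cv2.minAreaRect((A[m][:,:2]*1000).astype(np.float32)))
    if n=='switch':
        m=np.hypot(A[...,0]-.453,A[...,1]+.311)<.008;print('dome',np.nanmax(A[m][:,2]))
E
```

```text
t 14.78 p [ 0.6354 -0.0174  0.1943] w 0.0006 F [-0.5  0.3 -0.4] q [ 0.28  0.33 -0.15 -0.   -1.1  -1.74]
key z 1408 [ 0.63566962 -0.01865023  0.03998575]
round 1029 ((539.8260498046875, 298.8281555175781), (104.18907165527344, 100.72480773925781), 4.83994722366333)
round 1030 ((539.72509765625, 298.3062744140625), (106.81671905517578, 100.83279418945312), 4.235522747039795)
bar 1288 ((636.7943115234375, -17.070858001708984), (106.37213134765625, 100.90467071533203), 6.4394659996032715)
bar 1285 ((636.9166870117188, -16.873870849609375), (103.03264617919922, 100.99369812011719), 7.719019412994385)
switch 1653 ((469.75970458984375, -273.3624572753906), (151.50802612304688, 105.9894790649414), 67.14875030517578)
dome 0.0694217433281683
switch 1672 ((469.7532653808594, -272.95501708984375), (153.64846801757812, 107.15248107910156), 64.97390747070312)
dome 0.07184130461380833
```

View pics/s9.png

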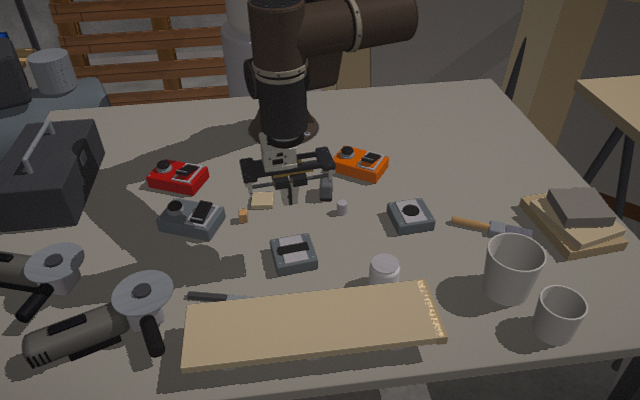

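The scene view shows the rocker tipped (203,212), both keys in (411,211 and 293,248), and the boxes and bystanders where they were. The arm is clear, so I hand in.

```bash
python3 -c "
from station import *
print(job_done())"
```

```text
the job is handed in; nothing more can be done
None
```

I pressed the three controls with closed fingertips, in the order you asked, and handed the job in at about 15 s of the 48 s. The hand-in reported no verdict.

| Control | Press force | Check afterwards |
|---|---|---|
| Rocker on the grey switch box | 18 N against its stop | slope went from +0.20 to −0.25 rad |
| Round button | 17 N against its stop | top at 40.0 mm, fully in |
| Bar key | 16.5 N against its stop | top at 40.0 mm, fully in |

- **Rocker:** it turned 0.45 rad by the wrist depth images. It ended at about −0.25 rad, where I expect its stop; this assumes it swings evenly either side of level. The last look at it, in the final scene picture, showed it still tipped.
- **Loose boxes:** neither moved more than 1 mm.
- **Bystanders and stop button:** the bystanders looked unmoved in the final picture, though I did not measure them. The stop button still stands out.
- **Arm:** it ended clear of everything, with the fingertips about 0.18 m above the bench.

The only disagreement was the scene camera's depth, which read about 2 mm high against the top camera, within the stated calibration.

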